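# Find the released hatch of the sample loader and push it open

### The arm

A 6-joint arm with a two-finger parallel gripper is mounted at the origin on a cart in front of the work surface, level with it; the furniture and walls round the work are solid. World frame = base frame: x ahead of the robot, y to its left, z up, the work surface at z = 0. Lengths are in m, angles in degrees, forces in N, time in s.
With the tool pointing down it reaches from about 0.4 to 0.825 m from the base axis. Payload 7 kg.
Tool frame: the origin (TCP) lies between the finger pads; the fingertips stand 22 mm ahead of it and the grasp point (between the pads) lies 3 mm ahead of it; z points along the fingers, y is the direction in which the jaws open and shut (so a half turn about z gives the same grasp; the last joint's range is limited). The gripper opens to 88 mm and grips with 3 to 60 N. Pads are 19 mm wide; open, the fingers measure 130 mm over their backs; the gripper's body (78 mm by 193 mm) begins 47 mm behind the grasp point.
Start: joints at [81.022, 20.546, 0.682, 0, -70.136, -16.507], TCP at [0.29, 0.609, 0.249] pointing down, gripper open.
Joint ranges: [-176.03, 176.03], [-82.01, 121.73], [-58.28, 71.71], [-173.87, 95.51], [-174.79, -0.11], [-173.66, 173.66]. Speed limits (degrees/s): [136.94, 136.94, 172.46, 180, 180, 180].

### API

Orientations are given as [roll, pitch, yaw] about the fixed x, y, z axes, in that order (R = Rz(yaw) Ry(pitch) Rx(roll)).
In Python, from plant import telemetry, cams, r gives the robot as it stands.
- The arm moves only by the tool carry_out, never from a script. Its argument "commands" is one flat list of numbers, 5 for each row, row after row: the shift along the world's x, y, z as a fraction of full scale, then the turn about the world's z as a fraction of full scale, then the gripper's target within -1 to 1 (shut at 1, half-way at 0, fully open at -1). In form: [x, y, z, turn, claw, x, y, z, turn, claw, ...]. A call has 1 to 8 rows; each row shifts and turns the commanded pose from where the row before left it; what a row does not reach is not made up. Full scale, the value 1, is 0.04 m for a shift and 4 degrees for a turn. A row lasts 1/10 s, in which the tool goes at most 50 mm and 8.59 degrees, less where a joint would pass 70% of its speed; a pose out of reach is approached as far as the arm can. A call with a number of a shift or a turn outside -1 to 1 is refused whole. A call with a gripper value outside its range is refused whole. The fingers move at their own pace and stop on an object; "grip_force" is the grip in N (left out, the last holds). Time passes only in rows, so rows that do not move let the fingers close. It gives the time, the measured TCP pose, the force and the opening at its end, in the units of the state.
- telemetry.get_state(): the state, without advancing time (a new reading comes with each control period).
- cams.capture(name): name is "scene" or "top" or "wrist"; returns a dict with "frame" (400x640x3 uint8, red, green, blue), "camera_matrix" (3x3 intrinsics, pixels), "k1" (the pictures are not rectified: a ray, as slopes to the right and down, at radius r is drawn at 1 + k1 r^2 times it, then the intrinsics apply), "camera_from_world" (4x4, takes a point from world to camera coordinates); the wrist camera has in their place "mount" (4x4, takes a point from camera to tool coordinates, whose origin is the TCP and whose axes are the flange's). Camera axes: x right, y down, z forward; pixel columns grow to the right and rows downward; lengths in m; the calibration is good to about 2 mm. A picture is of the moment at which its call begins: read the wrist's pose just before it. There is no depth.
- r.close_job(): hands the job in, once; it reports no verdict.
The state is a dict: "time_s": time; "joints": joint angles; "qd": joint speeds; "joint_torque": joint torques, N m; "tcp_pos": TCP position; "eef_rot": TCP orientation; "contact_force": force on the tool from outside, world axes, zero at the start; "moment": the same for the moment, N m; "gripper_width": finger opening in m.
Only numpy, scipy, OpenCV 4.12 (cv2) and the standard library are available. Lean on these libraries where they do the work, as an engineer would, in place of code of your own. Each camera call takes 0.05 s, during which the arm holds its last target. There are 200 camera calls.

### The job

One of the four identical hatches on top of the white sample loader is released; the other three are held from below. With the fingertips, press gently near the end of each hatch until you find the one that rocks, then push that one fully open, so that it stands up steeply at or near its stop, and move away. Only touch, press and push: lift nothing, leave the other hatches shut, and see that the box, stopper and crucible round the loader stay where they are.

Things in the scene. Friction and masses are not known exactly. Their poses are not given: they have to be found in the camera images.
- loader: fixed low white instrument (sample loader), 124 mm deep (x), 306 long (y), 75 high. Origin: centre of its underside. Four identical flush aluminium hatches lie in a row in its top, at y = +111, +37, -37, -111 mm, each a see-saw over a bay 100 mm (x) by 64 (y), 69 deep. Hidden stops under three of them (drawn anew each time) let their ends sink only 2 to 4 mm; one is free
- hatch_1 (a joint): the first (leftmost, +y end) hatch. Angle about its centre pivot (the loader's y axis): 0 = shut and flush; positive = the far (+x) end down and the near end up, negative = the other way round; stops at +1.25 and -1.25. If free it stays where it is left: no spring, stiff pivot of 0.10 N m (about 3 N at 35 mm turns it). The face of the sunk end pushes well; a level push on the edge of the raised end may bind by friction, so follow its arc
- hatch_1_top (a point): hatch_1: aluminium plate 96 mm (x) by 60 mm (y), 4 mm thick, three faint lines at each end. This point is the middle of its top face, on the pivot axis, 75 mm above the worktop; its axes turn with the hatch and equal the loader's when it is shut. The x ends lie 48 mm off
- hatch_2 (a joint): the second hatch. Angle about its centre pivot (the loader's y axis): 0 = shut and flush; positive = the far (+x) end down and the near end up, negative = the other way round; stops at +1.25 and -1.25. If free it stays where it is left: no spring, stiff pivot of 0.10 N m (about 3 N at 35 mm turns it). The face of the sunk end pushes well; a level push on the edge of the raised end may bind by friction, so follow its arc
- hatch_2_top (a point): hatch_2: aluminium plate 96 mm (x) by 60 mm (y), 4 mm thick, three faint lines at each end. This point is the middle of its top face, on the pivot axis, 75 mm above the worktop; its axes turn with the hatch and equal the loader's when it is shut. The x ends lie 48 mm off
- hatch_3 (a joint): the third hatch. Angle about its centre pivot (the loader's y axis): 0 = shut and flush; positive = the far (+x) end down and the near end up, negative = the other way round; stops at +1.25 and -1.25. If free it stays where it is left: no spring, stiff pivot of 0.10 N m (about 3 N at 35 mm turns it). The face of the sunk end pushes well; a level push on the edge of the raised end may bind by friction, so follow its arc
- hatch_3_top (a point): hatch_3: aluminium plate 96 mm (x) by 60 mm (y), 4 mm thick, three faint lines at each end. This point is the middle of its top face, on the pivot axis, 75 mm above the worktop; its axes turn with the hatch and equal the loader's when it is shut. The x ends lie 48 mm off
- hatch_4 (a joint): the fourth (rightmost, -y end) hatch. Angle about its centre pivot (the loader's y axis): 0 = shut and flush; positive = the far (+x) end down and the near end up, negative = the other way round; stops at +1.25 and -1.25. If free it stays where it is left: no spring, stiff pivot of 0.10 N m (about 3 N at 35 mm turns it). The face of the sunk end pushes well; a level push on the edge of the raised end may bind by friction, so follow its arc
- hatch_4_top (a point): hatch_4: aluminium plate 96 mm (x) by 60 mm (y), 4 mm thick, three faint lines at each end. This point is the middle of its top face, on the pivot axis, 75 mm above the worktop; its axes turn with the hatch and equal the loader's when it is shut. The x ends lie 48 mm off
- slide_box: bystander: black flat box, 65 x 99 x 28 mm, loose, on the worktop about 80 mm left of the loader; origin at the centre of its underside
- stopper: bystander: red-brown rubber stopper, 28 mm across, 24 mm high, loose, on the worktop behind the right half of the loader; origin at the centre of its underside
- crucible: bystander: white crucible, 44 mm across, 35 mm high, loose, on the worktop behind the middle of the loader; origin at the centre of its underside. A tall fixed incubator stands left of it, behind the left part of the loader: its front is at world x = 0.62, from y = -0.08 to 0.30

How it is judged (in metres and radians):
On the way, in this order (a step that is already met when the one before it is completed fails the run):
1. one hatch has been pressed so that it rocks (more than 0.2 rad) ((((value of joint hatch_1 above 0.2 rad or value of joint hatch_1 below -0.2 rad) and value of joint hatch_2 between -0.12 and 0.12 rad and value of joint hatch_3 between -0.12 and 0.12 rad and value of joint hatch_4 between -0.12 and 0.12 rad) or ((value of joint hatch_2 above 0.2 rad or value of joint hatch_2 below -0.2 rad) and value of joint hatch_1 between -0.12 and 0.12 rad and value of joint hatch_3 between -0.12 and 0.12 rad and value of joint hatch_4 between -0.12 and 0.12 rad) or ((value of joint hatch_3 above 0.2 rad or value of joint hatch_3 below -0.2 rad) and value of joint hatch_1 between -0.12 and 0.12 rad and value of joint hatch_2 between -0.12 and 0.12 rad and value of joint hatch_4 between -0.12 and 0.12 rad) or ((value of joint hatch_4 above 0.2 rad or value of joint hatch_4 below -0.2 rad) and value of joint hatch_1 between -0.12 and 0.12 rad and value of joint hatch_2 between -0.12 and 0.12 rad and value of joint hatch_3 between -0.12 and 0.12 rad))), for 0.05 s.
2. that hatch is pushed open (more than 1.0 rad) ((((value of joint hatch_1 above 1 rad or value of joint hatch_1 below -1 rad) and value of joint hatch_2 between -0.12 and 0.12 rad and value of joint hatch_3 between -0.12 and 0.12 rad and value of joint hatch_4 between -0.12 and 0.12 rad) or ((value of joint hatch_2 above 1 rad or value of joint hatch_2 below -1 rad) and value of joint hatch_1 between -0.12 and 0.12 rad and value of joint hatch_3 between -0.12 and 0.12 rad and value of joint hatch_4 between -0.12 and 0.12 rad) or ((value of joint hatch_3 above 1 rad or value of joint hatch_3 below -1 rad) and value of joint hatch_1 between -0.12 and 0.12 rad and value of joint hatch_2 between -0.12 and 0.12 rad and value of joint hatch_4 between -0.12 and 0.12 rad) or ((value of joint hatch_4 above 1 rad or value of joint hatch_4 below -1 rad) and value of joint hatch_1 between -0.12 and 0.12 rad and value of joint hatch_2 between -0.12 and 0.12 rad and value of joint hatch_3 between -0.12 and 0.12 rad))), for 0.2 s.
At the end, for the whole second after the job is handed in: exactly one hatch stands open by more than 1.0 rad (its stop is at 1.25), either way round, and is at rest; the other three are within 0.12 rad of shut; slide box, stopper and crucible are within 20 mm of where they stood ((((value of joint hatch_1 above 1 rad or value of joint hatch_1 below -1 rad) and value of joint hatch_2 between -0.12 and 0.12 rad and value of joint hatch_3 between -0.12 and 0.12 rad and value of joint hatch_4 between -0.12 and 0.12 rad) or ((value of joint hatch_2 above 1 rad or value of joint hatch_2 below -1 rad) and value of joint hatch_1 between -0.12 and 0.12 rad and value of joint hatch_3 between -0.12 and 0.12 rad and value of joint hatch_4 between -0.12 and 0.12 rad) or ((value of joint hatch_3 above 1 rad or value of joint hatch_3 below -1 rad) and value of joint hatch_1 between -0.12 and 0.12 rad and value of joint hatch_2 between -0.12 and 0.12 rad and value of joint hatch_4 between -0.12 and 0.12 rad) or ((value of joint hatch_4 above 1 rad or value of joint hatch_4 below -1 rad) and value of joint hatch_1 between -0.12 and 0.12 rad and value of joint hatch_2 between -0.12 and 0.12 rad and value of joint hatch_3 between -0.12 and 0.12 rad)) and velocity of joint hatch_1 between -0.1 and 0.1 rad/s and velocity of joint hatch_2 between -0.1 and 0.1 rad/s and velocity of joint hatch_3 between -0.1 and 0.1 rad/s and velocity of joint hatch_4 between -0.1 and 0.1 rad/s and not (distance of slide_box from where it was at the start of the episode above 0.02 m) and not (distance of stopper from where it was at the start of the episode above 0.02 m) and not (distance of crucible from where it was at the start of the episode above 0.02 m)); the robot touches nothing.
It fails at once if the slide_box is lifted, or shifted more than 20 mm (distance of slide_box from where it was at the start of the episode above 0.02 m).
It fails at once if the stopper is lifted, or shifted more than 20 mm (distance of stopper from where it was at the start of the episode above 0.02 m).
It fails at once if the crucible is lifted, or shifted more than 20 mm (distance of crucible from where it was at the start of the episode above 0.02 m).
It fails at once if a hatch is pressed or squeezed with more than 60 N (contact force between the fingers and hatch_1 above 60 N or contact force between the fingers and hatch_2 above 60 N or contact force between the fingers and hatch_3 above 60 N or contact force between the fingers and hatch_4 above 60 N).
It also fails if it takes over 48 s, if anything falls off the work surface, if the arm or the gripper's body presses on something with over 40 N, if the wrist force passes 120 N, or if a joint passes its speed limit or range.

## Working session

There is one attempt and no reset: what is moved stays moved. The work goes in short steps, Python scripts to look and compute and a tool call to move; the robot and the scene stay as the last step left them, time stands still between calls to the robot, and variables do not carry over. Pictures are saved under pics/ and viewed, about 8 in all and at most 12, crops included, and the job is handed in when it is done.

Besides the shell and the picture viewer there is one more tool, called after ">>>" in YAML: its name, and indented under it one key for each argument. carry_out: Moves the arm, as the interface text tells. Shift numbers are shares of 0.04 m and turn numbers shares of 4 degrees, none past 1 either way. Its arguments: {"type":"object","properties":{"commands":{"type":"array"},"grip_force":{"type":"number"}},"required":["commands"]}

```bash
ls; mkdir -p pics; cat > h.py <<'E'
import numpy as np, cv2
from plant import telemetry, cams, r
def shot(n,f):
    c=cams.capture(n); cv2.imwrite('pics/'+f,c['frame'][:,:,::-1]); return c
def pix2plane(c,uv,z,Twc=None):
    K=np.array(c['camera_matrix']); k1=c['k1']
    uv=np.atleast_2d(np.array(uv,float))
    p=cv2.undistortPoints(uv[:,None],K,np.array([k1,0,0,0.]))[:,0]
    T=np.linalg.inv(np.array(c['camera_from_world'])) if Twc is None else Twc
    d=np.c_[p,np.ones(len(p))]@T[:3,:3].T; o=T[:3,3]
    return o+d*((z-o[2])/d[:,2])[:,None]
def proj(c,P):
    T=np.array(c['camera_from_world']); P=np.atleast_2d(P)
    return cv2.projectPoints(P.astype(float),cv2.Rodrigues(T[:3,:3])[0],T[:3,3],np.array(c['camera_matrix']),np.array([c['k1'],0,0,0.]))[0][:,0]
E
python3 - <<'E'
from h import *
print(telemetry.get_state())
for n in('scene','top'):
    c=shot(n,n+'0.png'); print(n,c['camera_matrix'],c['k1'],c['camera_from_world'])
cv2.imwrite('pics/both0.png',cv2.resize(np.vstack([cv2.imread('pics/scene0.png'),cv2.imread('pics/top0.png')]),None,fx=.75,fy=.75))
E
```

```text
pics
{'time_s': 0.0, 'joints': array([ 8.10239689e+01,  2.05920336e+01,  6.34675367e-01, -1.99231705e-02,
       -7.01360844e+01, -1.65073005e+01]), 'qd': array([ 0.07445413,  0.06486447, -0.00862686,  0.04770743, -0.05504856,
        0.01080959]), 'joint_torque': array([-8.31979196e-05, -5.82719564e+01,  2.93053901e+01,  6.99709877e+00,
        7.01659505e-03, -1.52853718e-04]), 'tcp_pos': array([0.2902422 , 0.60891865, 0.24762337]), 'eef_rot': array([ 1.79905087e+02, -8.59599458e-03, -2.54901095e+01]), 'contact_force': array([-0.92090567,  0.30812511, -0.40328881]), 'moment': array([0.01818079, 0.01716555, 0.02960009]), 'gripper_width': 0.08755825267329638}
scene [[488.12107382   0.         322.13267645]
 [  0.         488.12107382 191.64763696]
 [  0.           0.           1.        ]] 0.036987686783365226 [[-0.80818064 -0.58883992  0.01056431  0.36398749]
 [-0.42078318  0.56478715 -0.70989929  0.35613384]
 [ 0.41205045 -0.57817214 -0.70422397  0.63157459]
 [ 0.          0.          0.          1.        ]]
top [[460.97674143   0.         319.7689974 ]
 [  0.         460.97674143 204.83923073]
 [  0.           0.           1.        ]] -0.020036444422351994 [[-0.00446306 -0.9998796  -0.01486151 -0.1157167 ]
 [-0.98007238  0.0073251  -0.19850562  0.56884199]
 [ 0.19859058  0.01367942 -0.97998707  0.84939069]
 [ 0.          0.          0.          1.        ]]
```

View pics/both0.png

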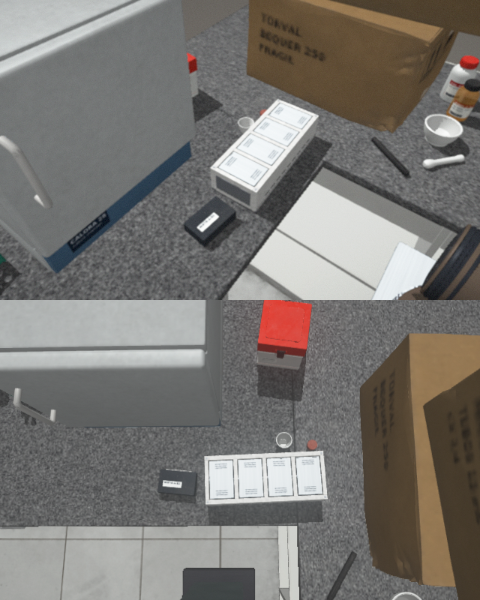

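The picture (1 viewed) shows the loader in the top view at about cols 273–436, rows 205–270, full scale. The black box is to its left, with the crucible and stopper behind it.

```bash
python3 - <<'E'
from h import *
c=cams.capture('top'); f=c['frame']
g=cv2.cvtColor(f,cv2.COLOR_RGB2GRAY); m=(g>165).astype(np.uint8)*255
roi=np.zeros_like(m); roi[195:275,262:445]=1; m*=roi
m=cv2.morphologyEx(m,cv2.MORPH_CLOSE,np.ones((9,9)))
cs,_=cv2.findContours(m,0,2); k=max(cs,key=cv2.contourArea); rc=cv2.minAreaRect(k); b=cv2.boxPoints(rc)
print(rc,b)
P=pix2plane(c,b,.075); print(P.round(4)); 
for i in range(4): print(np.linalg.norm(P[i]-P[i-1]))
cv2.imwrite('pics/top1.png',cv2.resize(f[180:290,245:455,::-1],None,fx=3.8,fy=3.8,interpolation=cv2.INTER_CUBIC))
E
```

```text
((353.37786865234375, 232.4344024658203), (72.9173812866211, 162.24473571777344), 87.27368927001953) [[270.61316 199.87558]
 [432.67426 192.15839]
 [436.14258 264.99323]
 [274.08148 272.71042]]
[[ 0.5748 -0.0245  0.075 ]
 [ 0.5877 -0.3372  0.075 ]
 [ 0.448  -0.3364  0.075 ]
 [ 0.4354 -0.0333  0.075 ]]
0.1396832907216989
0.3130088025428433
0.13967590654035333
0.3033550209199311
```

View pics/top1.png

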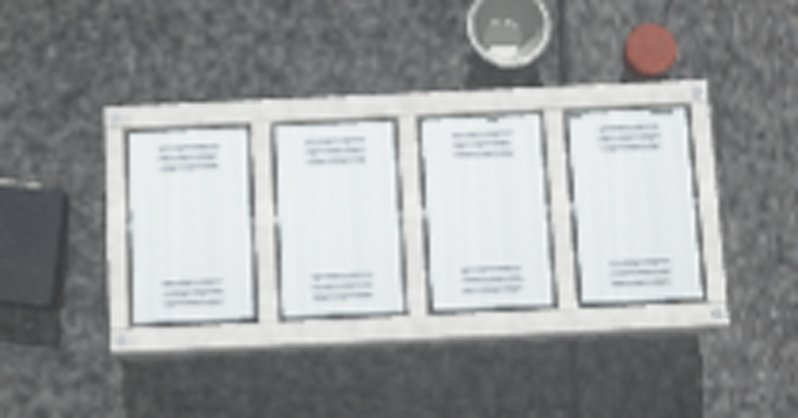

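The crop (2 viewed) shows the loader top's corners at crop pixels (104,107), (706,80), (728,324) and (113,352). I also read the hatch corners.

```bash
python3 - <<'E'
from h import *
c=cams.capture('top')
f=lambda a: np.array(a,float)/3.8+[245,180]
P=pix2plane(c,f([(104,107),(706,80),(728,324),(113,352)]),.075); print(P.round(4)); 
for i in range(4): print(np.linalg.norm(P[i]-P[i-1]))
ctr=P.mean(0); ex=(P[0]+P[1]-P[2]-P[3]);ey=(P[0]+P[3]-P[1]-P[2]); print(ctr, np.degrees(np.arctan2(ex[1],ex[0])),np.degrees(np.arctan2(-ey[0],ey[1])))
yaw=np.arctan2(-ey[0],ey[1])
R=np.array([[np.cos(yaw),-np.sin(yaw)],[np.sin(yaw),np.cos(yaw)]])
for i,y in enumerate((.111,.037,-.037,-.111)): print(i+1,ctr[:2]+R@[0,y],'near',ctr[:2]+R@[-.038,y],'far',ctr[:2]+R@[.038,y])
h=np.array([(127,130),(249,126),(257,321),(133,325)]); print(pix2plane(c,f(h),.075).mean(0))
h=np.array([(565,109),(686,105),(705,299),(580,305)]); print(pix2plane(c,f(h),.075).mean(0))
print('cruc',pix2plane(c,f([(509,25)]),.035),'stop',pix2plane(c,f([(651,50)]),.024),'box',pix2plane(c,f([(66,192),(57,305)]),.028))
s=telemetry.get_state(); w=cams.capture('wrist'); print(w['mount'],s['tcp_pos'],s['eef_rot'])
E
```

```text
[[ 0.5585 -0.0282  0.075 ]
 [ 0.5702 -0.3327  0.075 ]
 [ 0.4475 -0.3372  0.075 ]
 [ 0.4355 -0.0345  0.075 ]]
0.12311314041519873
0.3047641646929693
0.1227645997978846
0.3028908078556882
[ 0.50291609 -0.18314333  0.075     ] 2.5288511744965914 2.2242573954224714
1 [ 0.49860808 -0.07222697] near [ 0.46063671 -0.07370178] far [ 0.53657945 -0.07075215]
2 [ 0.50148009 -0.14617121] near [ 0.46350872 -0.14764602] far [ 0.53945146 -0.1446964 ]
3 [ 0.50435209 -0.22011546] near [ 0.46638072 -0.22159027] far [ 0.54232346 -0.21864065]
4 [ 0.5072241 -0.2940597] near [ 0.46925273 -0.29553452] far [ 0.54519547 -0.29258489]
[ 0.49846343 -0.07281545  0.075     ]
[ 0.50754477 -0.29355728  0.075     ]
cruc [[ 0.60925036 -0.23877933  0.035     ]] stop [[ 0.59751781 -0.31587177  0.024     ]] box [[ 5.22068397e-01 -3.16677863e-03  2.80000000e-02]
 [ 4.62565728e-01  3.60193548e-04  2.80000000e-02]]
[[-6.93744101e-04 -9.55322955e-01 -2.95563142e-01  7.99871600e-02]
 [ 9.99999530e-01 -4.62436009e-04 -8.52501562e-04 -1.06642384e-03]
 [ 6.77735272e-04 -2.95563594e-01  9.55322826e-01 -1.37034080e-01]
 [ 0.00000000e+00  0.00000000e+00  0.00000000e+00  1.00000000e+00]] [0.29031309 0.60909765 0.24798858] [ 1.79943066e+02 -5.59831187e-03 -2.54858319e+01]
```

>>> carry_out:
  commands: [0.65,-1,0,1,1,0.65,-1,0,1,1,0.65,-1,0,1,1,0.65,-1,0,1,1,0.65,-1,0,1,1,0.65,-1,0,1,1,0,-1,0,1,1,0,-1,0,0,1]
  grip_force: 10

```text
time_s: 1.05
tcp_pos: [0.4468, 0.2873, 0.2482]
eef_rot: [180.0, 0.0, 2.6]
contact_force: [0.3, -0.2, 0.7]
gripper_width: 0.0292
```

>>> carry_out:
  commands: [0,-1,0,0,1,0,-1,0,0,1,0,-1,0,0,1,0,-1,0,0,1,0,-1,0,0,1,0,-1,0,0,1,0,-1,0,0,1,0,0,0,0,1]

```text
time_s: 1.85
tcp_pos: [0.4457, 0.0059, 0.2486]
eef_rot: [180.0, 0.0, 2.3]
contact_force: [-1.0, 0.6, 0.4]
gripper_width: 0.0007
```

>>> carry_out:
  commands: [0.45,-1,0,0,1,0,-1,0,0,1,0,0,-1,0,1,0,0,-1,0,1,0,0,-1,0,1,0,0,-0.5,0,1,0,0,0,0,1]

```text
time_s: 2.55
tcp_pos: [0.4625, -0.0708, 0.1059]
eef_rot: [180.0, 0.3, 2.5]
contact_force: [-0.5, -0.4, 0.3]
gripper_width: 0.0006
```

```bash
python3 - <<'E'
from h import *
s=telemetry.get_state(); print(s['tcp_pos'])
w=shot('wrist','w1.png'); c=shot('scene','s1.png')
a=cv2.imread('pics/s1.png')[100:300,240:460]
cv2.imwrite('pics/m1.png',np.hstack([cv2.resize(a,(440,400)),cv2.resize(cv2.imread('pics/w1.png')[:,140:500],(360,400))]))
E
```

```text
[ 0.46247391 -0.07082895  0.1059385 ]
```

View pics/m1.png

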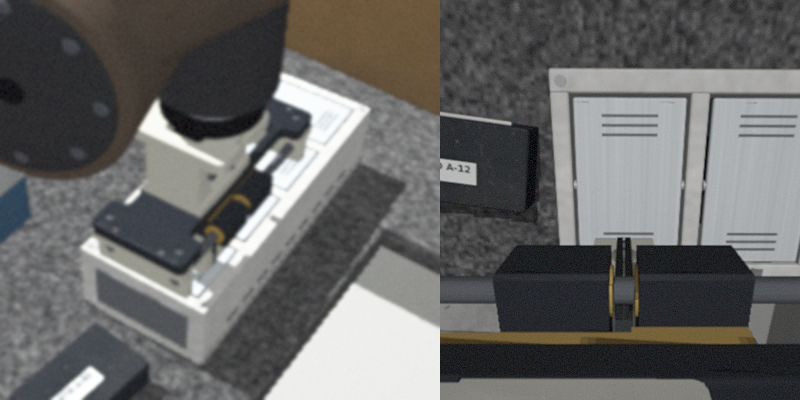

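The view (3) shows the closed tips over the near end of hatch 1, with the gripper body lying along y. Next I press in small steps.

>>> carry_out:
  commands: [0,-0.05,-0.2,0,1,0,0,-0.05,0,1,0,0,-0.025,0,1,0,0,0,0,1]

```text
time_s: 3.05
tcp_pos: [0.4646, -0.0727, 0.0979]
eef_rot: [-180.0, -0.0, 2.5]
contact_force: [-0.2, -0.2, 0.7]
gripper_width: 0.0004
```

>>> carry_out:
  commands: [0,0,-0.025,0,1,0,0,-0.025,0,1,0,0,0,0,1]

```text
time_s: 3.35
tcp_pos: [0.4648, -0.0727, 0.0962]
eef_rot: [180.0, -0.0, 2.5]
contact_force: [-2.0, 0.9, 6.7]
gripper_width: 0.0006
```

>>> carry_out:
  commands: [0,0,-0.025,0,1,0,0,0,0,1]

```text
time_s: 3.55
tcp_pos: [0.4649, -0.0727, 0.0959]
eef_rot: [180.0, -0.1, 2.6]
contact_force: [-5.9, 1.9, 16.6]
gripper_width: 0.0004
```

>>> carry_out:
  commands: [0,0,-0.025,0,1,0,0,0,0,1]

```text
time_s: 3.75
tcp_pos: [0.4649, -0.0727, 0.0957]
eef_rot: [180.0, -0.1, 2.6]
contact_force: [-7.8, 3.1, 25.9]
gripper_width: 0.0005
```

>>> carry_out:
  commands: [0,0,-0.025,0,1,0,0,0,0,1]

```text
time_s: 3.95
tcp_pos: [0.4649, -0.0727, 0.0955]
eef_rot: [180.0, -0.1, 2.6]
contact_force: [-14.6, 5.0, 38.2]
gripper_width: 0.0003
```

Hatch 1 is held: 38 N with almost no sinking. Next is hatch 2.

>>> carry_out:
  commands: [0,0,0.4,0,1,0,-1,0,0,1,0.07,-0.85,0,0,1,0,0,-0.25,0,1,0,0,0,0,1]

```text
time_s: 4.45
tcp_pos: [0.4665, -0.1473, 0.0975]
eef_rot: [-180.0, 0.1, 2.4]
contact_force: [-0.7, 0.4, 0.1]
gripper_width: 0.0003
```

>>> carry_out:
  commands: [0,0,-0.05,0,1,0,0,-0.025,0,1,0,0,0,0,1]

```text
time_s: 4.75
tcp_pos: [0.4672, -0.1462, 0.0957]
eef_rot: [180.0, 0.0, 2.6]
contact_force: [-1.0, -1.4, 2.3]
gripper_width: 0.0002
```

>>> carry_out:
  commands: [0,0,-0.025,0,1,0,0,0,0,1]

```text
time_s: 4.95
tcp_pos: [0.4674, -0.1463, 0.0947]
eef_rot: [-180.0, -0.0, 2.6]
contact_force: [-0.5, 0.1, 4.0]
gripper_width: 0.0003
```

>>> carry_out:
  commands: [0,0,-0.025,0,1,0,0,-0.025,0,1,0,0,0,0,1]

```text
time_s: 5.25
tcp_pos: [0.4676, -0.1464, 0.0925]
eef_rot: [-180.0, -0.0, 2.5]
contact_force: [-0.5, 2.1, 3.0]
gripper_width: 0.0005
```

>>> carry_out:
  commands: [0,0,-0.025,0,1,0,0,0,0,1]

```text
time_s: 5.45
tcp_pos: [0.4677, -0.1465, 0.0916]
eef_rot: [-180.0, -0.0, 2.5]
contact_force: [0.7, 2.2, 2.2]
gripper_width: 0.0006
```

>>> carry_out:
  commands: [0,0,-0.025,0,1,0,0,0,0,1]

```text
time_s: 5.65
tcp_pos: [0.4677, -0.1467, 0.0906]
eef_rot: [180.0, -0.0, 2.5]
contact_force: [0.4, 2.8, 4.3]
gripper_width: 0.0004
```

Hatch 2 sinks over 6 mm at about 3 N, so it is the free one. I keep pushing the sunk end down.

>>> carry_out:
  commands: [0,0,-0.1,0,1,0,0,-0.1,0,1,0,0,-0.1,0,1,0,0,0,0,1]

```text
time_s: 6.05
tcp_pos: [0.4666, -0.1469, 0.078]
eef_rot: [180.0, 0.1, 2.5]
contact_force: [-0.0, 1.3, 1.2]
gripper_width: 0.0006
```

>>> carry_out:
  commands: [0,0,-0.1,0,1,0,0,-0.1,0,1,0,0,-0.1,0,1,0,0,0,0,1]

```text
time_s: 6.45
tcp_pos: [0.4664, -0.1467, 0.0657]
eef_rot: [-180.0, 0.1, 2.5]
contact_force: [-0.3, -0.3, 0.4]
gripper_width: 0.0006
```

>>> carry_out:
  commands: [0.12,0,0.04,0,1,0.12,0,0.04,0,1,0,0,0,0,1]

```text
time_s: 6.75
tcp_pos: [0.4767, -0.1468, 0.0695]
eef_rot: [-180.0, 0.1, 2.5]
contact_force: [-3.0, -0.2, 1.0]
gripper_width: 0.0005
```

```bash
python3 - <<'E'
from h import *
print(telemetry.get_state()['contact_force'])
w=shot('wrist','w2.png'); c=shot('scene','s2.png'); shot('top','t2.png')
a=cv2.imread('pics/s2.png')[100:300,240:460]
cv2.imwrite('pics/m2.png',np.hstack([cv2.resize(a,(440,400)),cv2.resize(cv2.imread('pics/w2.png')[:,140:500],(360,400))]))
E
```

```text
[-3.03806442 -0.18852794  1.04410584]
```

View pics/m2.png

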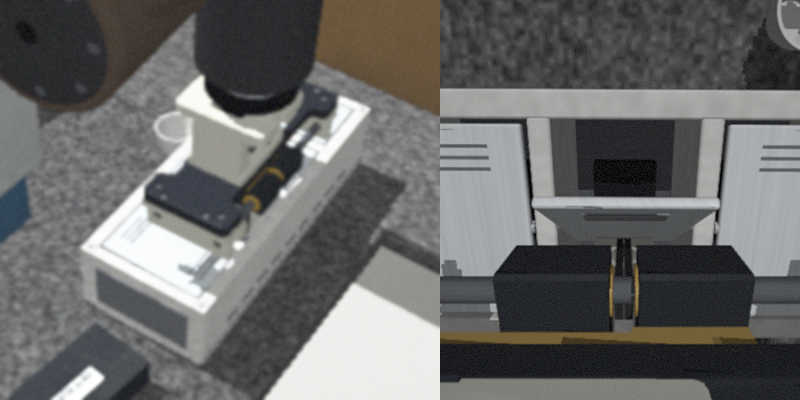

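View (4): hatch 2 is steeply open, with its raised edge at about row 205 and the fingers in contact. I push on along its arc.

>>> carry_out:
  commands: [0.09,0,0.1,0,1,0.08,0,0.1,0,1,0,0,0,0,1]

```text
time_s: 7.2
tcp_pos: [0.4835, -0.1468, 0.0782]
eef_rot: [180.0, 0.0, 2.5]
contact_force: [-4.9, 0.5, 1.7]
gripper_width: 0.0003
```

>>> carry_out:
  commands: [0.03,0,0,0,1,0,0,0,0,1]

```text
time_s: 7.4
tcp_pos: [0.4844, -0.1467, 0.0779]
eef_rot: [-180.0, 0.1, 2.5]
contact_force: [-5.3, 0.3, 0.1]
gripper_width: 0.0003
```

>>> carry_out:
  commands: [-0.2,0,0,0,1,-0.2,0,0.2,0,1,-0.1,0,1,0,1,0,0,1,0,1,0,0,1,0,1,0,0,1,0,1,-0.2,0.5,0,0,1,0,1,0,0,1]

```text
time_s: 8.2
tcp_pos: [0.4571, -0.0871, 0.2485]
eef_rot: [-180.0, -0.3, 2.4]
contact_force: [0.7, 0.9, -0.7]
gripper_width: 0.0007
```

>>> carry_out:
  commands: [0,1,0,0,1,0,1,0,0,1,0,1,0,0,1,0,1,0,0,1,0,1,0,0,1,0,1,0,0,1,0,0,0,0,1,0,0,0,0,1]

```text
time_s: 9.0
tcp_pos: [0.4567, 0.1542, 0.2466]
eef_rot: [-179.9, -0.1, 2.6]
contact_force: [-0.0, -1.2, 0.4]
gripper_width: 0.0006
```

```bash
python3 - <<'E'
from h import *
s=telemetry.get_state(); print(s['tcp_pos'],s['contact_force'])
c=cams.capture('top'); a=c['frame'][180:300,230:455,::-1]
d=cams.capture('scene'); b=d['frame'][110:300,220:460,::-1]
cv2.imwrite('pics/m3.png',np.vstack([cv2.resize(a,(640,341)),cv2.resize(b,(320,253)).repeat(1,0) if 0 else cv2.copyMakeBorder(cv2.resize(b,(320,253)),0,0,0,320,0)]))
E
```

```text
[0.45674464 0.15415765 0.24659119] [-0.03002209 -1.22306054  0.40263491]
```

View pics/m3.png

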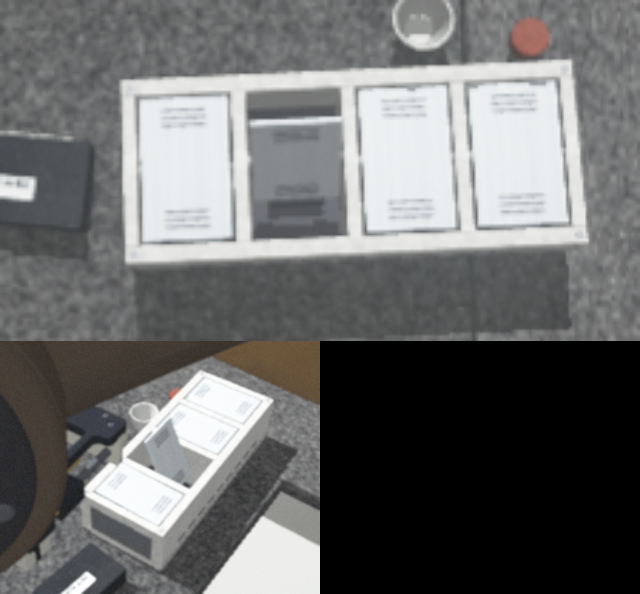

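View (5): hatch 2 stands up, with its raised edge at about crop row 119. The other hatches are flush, and the box, crucible and stopper look unmoved. I check the angle from that edge.

```bash
python3 - <<'E'
from h import *
c=cams.capture('top'); cx,cy=.5015,-.1462; y=np.radians(2.4)
print('seen',230+295/2.844,180+120/2.844)
for t in (.9,1,1.1,1.2,1.25):
    x=.048*np.cos(t); print(t,proj(c,[[cx+x*np.cos(y),cy+x*np.sin(y),.075+.048*np.sin(t)]]))
f=lambda a: np.array(a,float)/2.844+[230,180]
print(pix2plane(c,f([(424,20)]),.035),pix2plane(c,f([(530,37)]),.024),pix2plane(c,f([(92,142),(85,227)]),.028))
E
```

```text
seen 333.7271448663854 222.19409282700423
0.9 [[333.54007976 218.3550867 ]]
1 [[333.6741882 220.2060664]]
1.1 [[333.81355579 222.24953212]]
1.2 [[333.95665848 224.46448501]]
1.25 [[334.02911188 225.62897704]]
[[ 0.60830446 -0.23903073  0.035     ]] [[ 0.59782705 -0.3159706   0.024     ]] [[ 0.52327841 -0.00310302  0.028     ]
 [ 0.46344883  0.00060229  0.028     ]]
```

```bash
python3 - <<'E'
from h import *
c=cams.capture('top'); g=cv2.cvtColor(c['frame'],cv2.COLOR_RGB2GRAY)
print(list(zip(range(216,232),g[216:232,325:343].mean(1).round())))
cx,cy=.5015,-.1462; y=np.radians(2.4)
for t in (1,1.1,1.2,1.25):
  e=np.array([np.cos(t),np.sin(t)]); n=np.array([np.sin(t),-np.cos(t)])
  for th in (0,.004):
    q=.048*e+th*n; print(t,th,proj(c,[[cx+q[0]*np.cos(y),cy+q[0]*np.sin(y),.075+q[1]]]).round(1))
E
```

```text
[(216, np.float64(119.0)), (217, np.float64(106.0)), (218, np.float64(92.0)), (219, np.float64(87.0)), (220, np.float64(87.0)), (221, np.float64(139.0)), (222, np.float64(236.0)), (223, np.float64(207.0)), (224, np.float64(139.0)), (225, np.float64(125.0)), (226, np.float64(122.0)), (227, np.float64(116.0)), (228, np.float64(117.0)), (229, np.float64(125.0)), (230, np.float64(134.0)), (231, np.float64(137.0))]
1 0 [[333.7 220.2]]
1 0.004 [[333.6 218.6]]
1.1 0 [[333.8 222.2]]
1.1 0.004 [[333.7 220.5]]
1.2 0 [[334.  224.5]]
1.2 0.004 [[333.8 222.6]]
1.25 0 [[334.  225.6]]
1.25 0.004 [[333.9 223.7]]
```

The bright end face spans rows 221.2–223.5, which fits about 1.15 rad and agrees with the contact geometry (about 1.19). I'm handing the job in.

```bash
python3 -c "
from plant import r
print(r.close_job())"
```

```text
the job is handed in; nothing more can be done
None
```

Hatch 2 was the released one. It now stands open at about 1.15 rad with its near end down, and the job is handed in at about 9 s of the 48 s allowed.

- **Finding it:** I pressed the near end of hatch 1 first. It held at 38 N, the highest force read on any hatch. Hatch 2 sank more than 6 mm at about 3 N, so I did not press hatches 3 and 4.
- **Opening it:** I pushed the sunk end down and then along its arc, reading no more than about 5 N, and backed well clear.
- **Hatch angle:** The top camera image gave about 1.15 rad, and the last fingertip contact gave about 1.19 rad. The two differ slightly, but both are well over 1.0. The hatch is near its 1.25 stop but was not driven right against it.
- **Surroundings:** The other three hatches look flush. The box, stopper and crucible measured within about 1.5 mm of where they started. The robot was touching nothing.

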